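Set and lock the stop screw of a dental articulator

ROBOT

A 6-joint arm with a two-finger parallel gripper is mounted at the origin on the work surface. World frame = base frame: x ahead of the robot, y to its left, z up, the work surface at z = 0. Lengths are in mm, angles in rad, forces in N, time in s.
With the tool pointing down it reaches from about 300 to 850 mm from the base axis. Payload 4.2 kg.
Tool frame: the origin (TCP) lies at the very end of the fingers, on their centre line; the grasp point (between the pads) lies 19 mm behind it; z points along the fingers, y is the line along which they close (so a half turn about z gives the same grasp; the last joint's range is limited). The gripper opens to 91 mm and grips with 3 to 60 N. Pads are 32 mm wide; open, the fingers measure 118 mm over their backs; the gripper's body (76 mm by 178 mm) begins 60 mm behind the grasp point.
Start: joints at [-1.313, 0.32, 1.565, -0, 1.257, -0.02], TCP at [157.691, -552.971, 213.976] pointing down, gripper open.
Joint ranges: [-3.11, 3.11], [-0.84, 2.01], [0.21, 2.61], [-1.34, 4.49], [0.05, 2.63], [-2.56, 2.56]. Speed limits (rad/s): [2.57, 2.57, 3.14, 3.14, 3.14, 3.14].

INTERFACE

Orientations are given as a unit quaternion [w, x, y, z].
In Python, from workcell import telemetry, imaging, robot gives the robot as it stands.
- The arm moves only by the shell command python3 -m pendant 'ROWS' [FORCE]. ROWS is JSON, one flat list of numbers, 7 for each row, row after row: the closure, from -1 (fully open) to 1 (shut), then the shift along the tool's x, y, z in mm, then the turn, a rotation vector about the tool's x, y, z in rad. In form: [fingers, x, y, z, ax, ay, az, fingers, x, y, z, ax, ay, az, ...]. A call has 1 to 8 rows; each row shifts and turns the commanded pose from where the row before left it, along the tool's axes as they then stand; what a row does not reach is not made up. A row lasts 1/12 s, in which the tool goes at most 41.7 mm and 7.16 degrees, less where a joint would pass 70% of its speed; a pose out of reach is approached as far as the arm can. A call with a gripper value outside its range is refused whole. The fingers move at their own pace and stop on an object; FORCE is the grip in N (left out, the last holds). Time passes only in rows, so rows that do not move let the fingers close. It gives the time, the measured TCP pose, the force, the opening and the grip force at its end, in the units of the state.
- telemetry.sense(): the state, without advancing time (a new reading comes with each control period).
- imaging.read_camera(name): name is "side" or "top" or "wrist"; returns the picture (400x640x3 uint8, red, green, blue); there is no depth.
- imaging.calibration(name): a dict with "fx", "fy", "cx", "cy" (pixels), "R" (3x3) and "t" (3): a world point X has camera coordinates R X + t; the wrist camera has in their place "T_tool_cam" (4x4, takes a point from camera to tool coordinates, whose origin is the TCP and whose axes are the flange's). Camera axes: x right, y down, z forward; pixel columns grow to the right and rows downward; lengths in mm; the calibration is good to about 2 mm. A picture is of the moment at which its call begins: read the wrist's pose just before it. calibration takes no time and is no camera call.
- robot.hand_in(): hands the job in; it is judged then, once.
The state is a dict: "time": time; "joint_pos": joint angles; "qd": joint speeds; "tau": joint torques, N m; "ee_pos": TCP position; "eef_rot": TCP orientation; "ft_force": force on the tool from outside, world axes, zero at the start; "torque": the same for the moment, N m; "grip_width": finger opening in mm; "grasp_force": force on a finger pad.
Only numpy, scipy, OpenCV 4.12 (cv2) and the standard library are available. Lean on these libraries where they do the work, as an engineer would, in place of code of your own. Each camera call takes 0.05 s, during which the arm holds its last target. There are 200 camera calls.

TASK

The articulator is latched shut on its two plaster casts. Turn its stop screw clockwise by the flat thumb head until the tip just bears on the anvil below, without springing the upper arm open. Then tighten the round lock nut under the head until the spring washer beneath it is squeezed flat, gently enough that the screw is not dragged round with it; let go, and leave the other things on the tray where they are.

Things in the scene. Friction and masses are not known exactly. Their poses are not given: they have to be found in the camera images.
- articulator: Dental articulator on a dark bench plate 215 x 120 mm, fixed. Origin: table level under the vertical stop screw; x points to the hinge posts, 48 mm behind the screw; the casts are in front (-x). The upper arm's flat top is 98 mm above the table; within 60 mm of the screw only a 22 mm round boss (to 104 mm), washer, nut and screw stand higher.
- screw_head (a point): Centre of the screw's flat steel thumb head, on the screw axis, 148 mm above the table: 18 mm wide (x), 8 mm thick (y), 22 mm tall; grip it across the 8 mm. Under it 15 mm of bare 10 mm stem, then the nut. Right-hand thread, 2 mm a turn: clockwise from above goes down. Stiff: turns at 0.3 to 0.42 N m and stays where it is left.
- anvil (a point): Top of the pillar under the screw's tip, 78 mm above the table, between the frames. The tip meets it after 0.3 to 1.4 rad of turning. From there the torque steps up by about 0.1 N m and climbs by 0.1 N m per 0.1 rad of the screw as the latched arm is sprung. A rise of 0.17 to 0.24 N m over the steady turning torque is just bearing; 0.3 is too much.
- nut (a point): Centre of the round knurled steel lock nut, 28 mm across, 12 mm tall, on the screw axis 113 mm above the table (35 mm below the head's centre). Grip it from above with the thumb head standing between the fingers; fingertips may go down to 101 mm above the table. Clockwise from above tightens; it runs at 0.06 N m and stays where it is left.
- lock_washer (a joint): Split spring washer (21 mm across) under the nut: 0 free, 0.00012 m quite flat, counts as flat above 0.00009; read the torque instead. The nut meets it after 0.35 to 1.15 rad; over its running torque it then takes 0.15 N m more, climbing to 0.3 in 0.38 rad (flat), then steeply. 0.33 to 0.4 is tight; from 0.45 the screw, held by its own stiffness, is dragged round.
- upper_arm (a joint): Hinge of the upper arm, rad: 0 latched shut, unforced; positive as the stop screw springs it open, by 0.0007 rad for each 0.1 rad of screw past touching. Bearing is above 0.0002, sprung too far above 0.0011: too little to read reliably, judge by torque.
- tape_roll: Bystander: cream tape roll lying flat, 90 mm across, 32 mm tall, origin at the centre of its underside; at one side of the articulator.
- spool_case: Bystander: flat clear wire-spool case 78 x 78 x 17 mm, origin at the centre of its underside; at the other side.
- bracket_cases: Bystander: stack of three plastic bracket cases, 66 x 98 x 39 mm, origin at the centre of its underside; behind the hinge posts.

How it is judged:
By the outcome, as a careful person would: the job done as asked, in the order asked, and still so for the second after the job is handed in, with the robot touching nothing.
It also fails if it takes over 62 s, if anything falls off the work surface, if the arm or the gripper's body presses on something with over 40 N, if the wrist force passes 120 N, or if a joint passes its speed limit or range.

## Working session

There is one attempt and no reset: what is moved stays moved. The work goes in short steps, Python scripts to look and compute and a shell command to move; the robot and the scene stay as the last step left them, time stands still between calls to the robot, and variables do not carry over. Pictures are saved under pics/ and viewed, at most 10 in all, crops included, and the job is handed in when it is done.

```bash
mkdir -p pics
python3 - <<'E'
from workcell import telemetry, imaging
import cv2
print(telemetry.sense())
for n in ("side","top"):
    cv2.imwrite(f"pics/{n}0.png",imaging.read_camera(n)[:,:,::-1]); print(n,imaging.calibration(n))
print(imaging.calibration("wrist"))
E
```

```text
{'time': 0.0, 'joint_pos': array([-1.31300947e+00,  3.20279630e-01,  1.56565429e+00, -4.84370098e-05,
        1.25738039e+00, -2.00112868e-02]), 'qd': array([-0.00030442,  0.00027938, -0.00026873,  0.00145607, -0.00085584,
       -0.00045997]), 'tau': array([ 2.46539734e-03, -4.12453473e+01, -2.31972456e+01,  7.31600309e-02,
        4.57577000e-02, -1.44909723e-04]), 'ee_pos': array([ 157.54154675, -552.48550582,  213.13692729]), 'eef_rot': array([-8.52017807e-04,  9.90367619e-01,  1.38460238e-01, -1.24970491e-04]), 'ft_force': array([-0.10398944,  0.12288414, -0.065382  ]), 'torque': array([ 0.00401077,  0.04964362, -0.00191437]), 'grasp_force': 0.0, 'grip_width': 91.21300356340107}
side {'fx': 514.2984508410592, 'fy': 514.2984508410592, 'cx': 315.3894556800484, 'cy': 192.34951150046228, 'R': array([[ 0.97885606, -0.203867  , -0.01670484],
       [-0.12457765, -0.52939022, -0.83918199],
       [ 0.16223813,  0.82351943, -0.5435941 ]]), 't': array([-571.64202293,  180.2123686 ,  853.85950624])}
top {'fx': 442.4338377341147, 'fy': 442.4338377341147, 'cx': 316.893088843476, 'cy': 191.54412550743538, 'R': array([[-0.00728561, -0.99992715, -0.00962411],
       [-0.99618981,  0.00809415, -0.08683522],
       [ 0.08690679,  0.00895479, -0.9961762 ]]), 't': array([ 26.38138695, 600.73228318, 993.61699473])}
{'fx': 359.59152819831877, 'fy': 359.59152819831877, 'cx': 323.46775552137296, 'cy': 199.91229050043154, 'T_tool_cam': array([[ 7.81782082e-04, -9.61531952e-01, -2.74691998e-01,
         7.71573601e+01],
       [ 9.99999674e-01,  6.96487101e-04,  4.08046927e-04,
         1.37858892e-01],
       [-2.01030725e-04, -2.74692227e-01,  9.61532184e-01,
        -1.69068707e+02],
       [ 0.00000000e+00,  0.00000000e+00,  0.00000000e+00,
         1.00000000e+00]])}
```

View pics/top0.png

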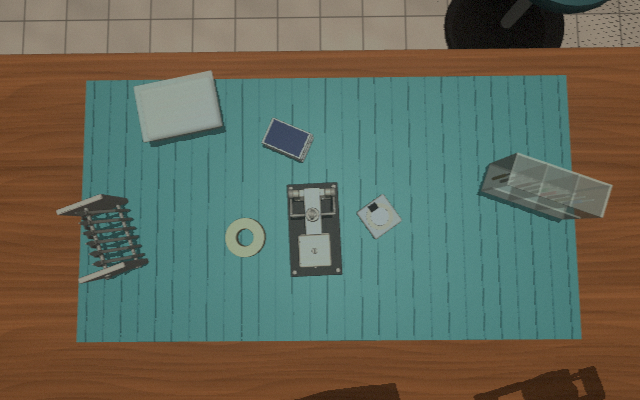

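View pics/side0.png

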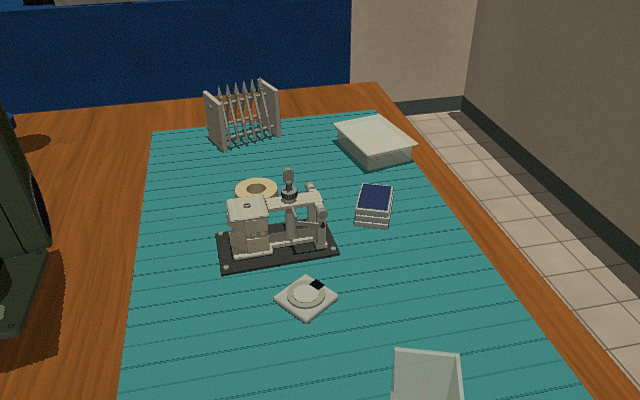

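The top view shows the articulator at about (314,229), with its thumb head near (312,214). In the side view the head is near (288,174). The hinge side is away from the robot. Next I'll enlarge these and measure.

```bash
cat > h.py <<'E'
import numpy as np
from workcell import telemetry, imaging
from scipy.spatial.transform import Rotation as Ro
def ray(n,uv):
    c=imaging.calibration(n); d=np.array([(uv[0]-c['cx'])/c['fx'],(uv[1]-c['cy'])/c['fy'],1])
    R=np.array(c['R']); return -R.T@c['t'], R.T@d
def plane(n,uv,z):
    o,d=ray(n,uv); return o+d*(z-o[2])/d[2]
def two(a,b):
    A=[];y=[]
    for n,uv in (a,b):
        o,d=ray(n,uv); d=d/np.linalg.norm(d);P=np.eye(3)-np.outer(d,d);A.append(P);y.append(P@o)
    return np.linalg.lstsq(np.vstack(A),np.hstack(y),rcond=None)[0]
E
python3 - <<'E'
import cv2,numpy as np
from h import *
t=cv2.imread("pics/top0.png");s=cv2.imread("pics/side0.png")
a=cv2.resize(t[175:285,270:350],(436,600),interpolation=cv2.INTER_NEAREST)
b=cv2.resize(s[160:220,255:315],(360,360),interpolation=cv2.INTER_NEAREST)
m=np.zeros((600,800,3),np.uint8);m[:,:436]=a;m[:360,440:]=b;cv2.imwrite("pics/m.png",m)
print(two(("top",(312,213.5)),("side",(288.5,175))), plane("top",(312,213.5),148))
for n in [(288,184),(338,183),(341,274),(291,276)]: print(plane("top",n,10))
E
```

```text
[545.70568536  30.8375162  149.91952565] [545.85046702  30.86845933 148.        ]
[620.66000145  89.58217979  10.        ]
[622.04467873 -27.74261544  10.        ]
[411.24026483 -32.24141388  10.        ]
[407.41812161  83.00623787  10.        ]
```

View pics/m.png

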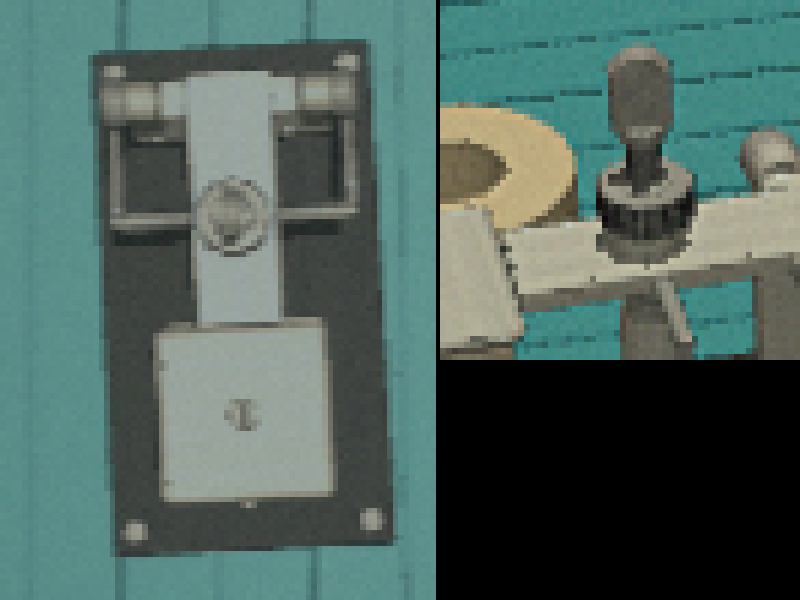

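The crop shows the nut ring centred at about (312.8,214.4) in the top view. The head is face-on to the side camera, so its broad side runs along x. The measured head is (546,31,~149), which matches the stated 148 mm. Plate yaw is about 0.026. I'll fly above the screw, then turn so that joint 6 has room for clockwise motion.

```bash
python3 -m pendant '[-1,29.6,-25.3,0,0,0,0,-1,29.6,-25.3,0,0,0,0,-1,29.6,-25.3,0,0,0,0,-1,29.6,-25.3,0,0,0,0,-1,29.6,-25.3,0,0,0,0,-1,29.6,-25.3,0,0,0,0]'
python3 -m pendant '[-1,29.6,-25.3,0,0,0,0,-1,29.6,-25.3,0,0,0,0,-1,29.6,-25.3,0,0,0,0,-1,29.6,-25.3,0,0,0,0,-1,29.6,-25.3,0,0,0,0,-1,29.6,-25.3,0,0,0,0]'
python3 -m pendant '[-1,29.6,-25.3,0,0,0,0,-1,29.6,-25.3,0,0,0,0,-1,29.6,-25.3,0,0,0,0,-1,29.6,-25.3,0,0,0,0,-1,29.6,-25.3,0,0,0,0,-1,29.6,-25.3,0,0,0,0]'
python3 -m pendant '[-1,0,0,0,0,0,-0.12,-1,0,0,0,0,0,-0.12,-1,0,0,0,0,0,-0.12,-1,0,0,0,0,0,-0.12,-1,0,0,0,0,0,-0.12,-1,0,0,0,0,0,-0.12,-1,0,0,0,0,0,-0.12,-1,0,0,0,0,0,-0.12]'
python3 -m pendant '[-1,0,0,0,0,0,-0.12,-1,0,0,0,0,0,-0.12,-1,0,0,0,0,0,-0.12,-1,0,0,0,0,0,-0.12,-1,0,0,0,0,0,-0.12,-1,0,0,0,0,0,-0.12,-1,0,0,0,0,0,-0.12,-1,0,0,0,0,0,-0.12]'
python3 -m pendant '[-1,0,0,0,0,0,-0.12,-1,0,0,0,0,0,-0.12,-1,0,0,0,0,0,-0.12,-1,0,0,0,0,0,-0.12,-1,0,0,0,0,0,-0.12,-1,0,0,0,0,0,-0.12,-1,0,0,0,0,0,-0.12,-1,0,0,0,0,0,-0.12]'
python3 -m pendant '[-1,0,0,0,0,0,0,-1,0,0,0,0,0,0]'
python3 - <<'E'
from h import *
import cv2
s=telemetry.sense();print(s)
print(Ro.from_quat(s['eef_rot'][[1,2,3,0]]).as_matrix().round(4))
cv2.imwrite("pics/w1.png",imaging.read_camera("wrist")[:,:,::-1])
E
```

```text
time: 0.6
ee_pos: [287.3, -356.4, 213.7]
eef_rot: [-0.0, 0.99, 0.138, -0.0]
ft_force: [0.8, -0.9, 0.0]
grip_width: 91.5
grasp_force: 0.0
time: 1.1
ee_pos: [416.4, -161.7, 213.8]
eef_rot: [0.0, 0.99, 0.138, -0.0]
ft_force: [0.6, -0.1, -0.3]
grip_width: 91.3
grasp_force: 0.0
time: 1.6
ee_pos: [545.6, 33.0, 213.6]
eef_rot: [0.0, 0.99, 0.139, -0.0]
ft_force: [0.4, 0.8, -0.5]
grip_width: 91.2
grasp_force: 0.0
time: 2.27
ee_pos: [544.8, 31.1, 213.4]
eef_rot: [-0.0, 0.813, 0.583, -0.0]
ft_force: [0.3, -0.4, 0.0]
grip_width: 91.3
grasp_force: 0.0
time: 2.93
ee_pos: [544.8, 31.1, 213.5]
eef_rot: [-0.0, 0.452, 0.892, -0.0]
ft_force: [1.2, 0.6, -0.8]
grip_width: 90.9
grasp_force: 0.0
time: 3.6
ee_pos: [544.8, 31.1, 213.5]
eef_rot: [-0.001, -0.011, 1.0, -0.0]
ft_force: [-0.3, 0.1, -0.5]
grip_width: 91.2
grasp_force: 0.0
time: 3.77
ee_pos: [545.0, 31.1, 213.6]
eef_rot: [-0.0, -0.007, 1.0, -0.0]
ft_force: [-0.8, -0.6, 0.6]
grip_width: 91.5
grasp_force: 0.0
{'time': 3.7667, 'joint_pos': array([ 3.59229738e-02,  2.74378993e-01,  1.63090723e+00, -6.92696103e-05,
        1.23704706e+00, -1.54792502e+00]), 'qd': array([ 3.84205717e-05, -1.49554072e-03, -4.20361588e-03,  1.63277802e-04,
       -1.85471381e-03,  4.55379043e-03]), 'tau': array([-6.70780486e-03, -3.85221899e+01, -2.29844803e+01, -3.79661762e-02,
        8.01617280e-02, -1.15878715e-01]), 'ee_pos': array([544.95097062,  31.07012632, 213.60180997]), 'eef_rot': array([-3.69193881e-04, -6.53714425e-03,  9.99978564e-01, -4.35899945e-05]), 'ft_force': array([-0.76103367, -0.55273282,  0.62272571]), 'torque': array([ 0.04737422, -0.08541109,  0.0301853 ]), 'grasp_force': 0.0, 'grip_width': 91.46172935306713}
[[-9.999e-01 -1.310e-02 -7.000e-04]
 [-1.310e-02  9.999e-01 -1.000e-04]
 [ 7.000e-04 -1.000e-04 -1.000e+00]]
```

View pics/w1.png

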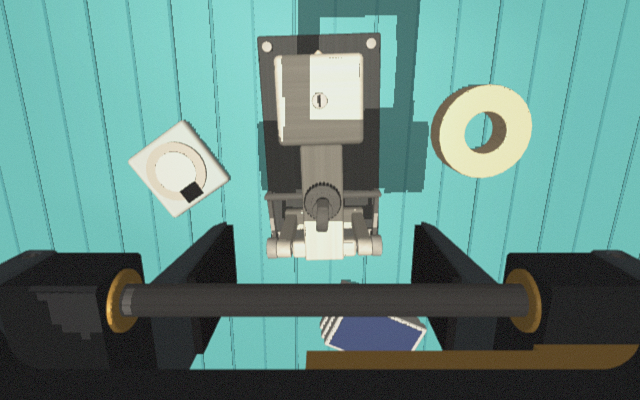

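The wrist view shows the nut ring centred near (322,201) and the head at about (322,213), slightly angled. I'll measure its centre and its angle on an enlarged crop.

```bash
cat >> h.py <<'E'
def wray(uv,s):
    c=imaging.calibration("wrist");T=np.array(c['T_tool_cam']);R=Ro.from_quat(s['eef_rot'][[1,2,3,0]]).as_matrix()
    d=T[:3,:3]@[(uv[0]-c['cx'])/c['fx'],(uv[1]-c['cy'])/c['fy'],1]
    return R@T[:3,3]+s['ee_pos'],R@d
def wplane(uv,s,z):
    o,d=wray(uv,s);return (o+d*(z-o[2])/d[2]).round(1)
E
python3 - <<'E'
import cv2
from h import *
im=cv2.imread("pics/w1.png")
cv2.imwrite("pics/w1c.png",cv2.resize(im[170:240,285:365],(800,700),interpolation=cv2.INTER_CUBIC)[0:600])
s=telemetry.sense()
print(wplane((322,201),s,119),wplane((322,211),s,159))
for n,z in (((267,46),10),((371,43),10),((301,150),98),((341,146),98),((304,258),98),((342,257),98)):print(wplane(n,s,z))
E
```

```text
[543.   29.7 119. ] [538.4  29.8 159. ]
[420.  -25.3  10. ]
[415.9  74.5  10. ]
[507.2  12.5  98. ]
[503.6  44.1  98. ]
[600.3  14.8  98. ]
[598.9  47.5  98. ]
```

View pics/w1c.png

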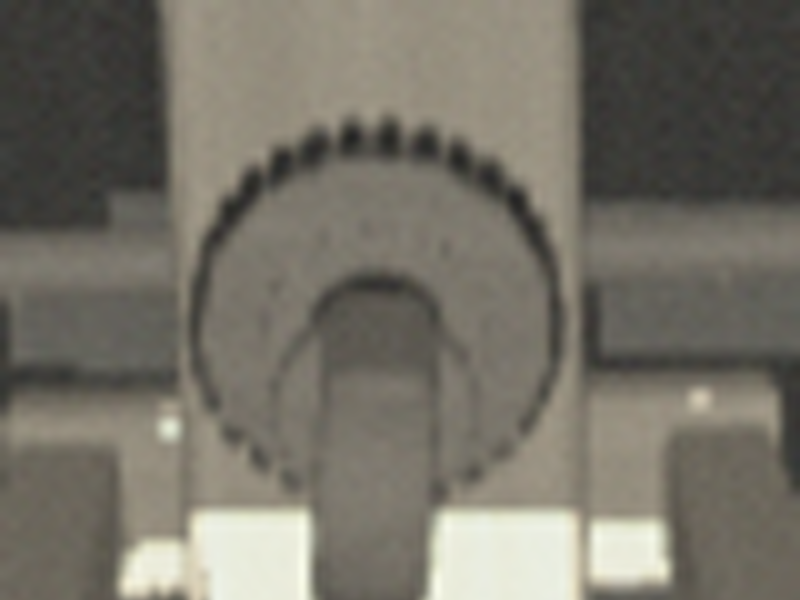

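The nut is centred at (322.7,202.5), giving world (544.2,30.2). That agrees with the top view, so I'll take the axis as about (545,30.5). The head is aligned with the tool to within ~0.03 rad. Next I descend and close lightly.

```bash
python3 -m pendant '[-1,0,-0.5,28,0,0,0,-1,0,0,28,0,0,0,-1,0,0,20,0,0,0,-1,0,0,9,0,0,0,-1,0,0,0,0,0,0,-1,0,0,0,0,0,0]' 15
python3 -c "
from h import *
for i in range(1):
  s=telemetry.sense();print(s['ee_pos'],s['ft_force'],s['torque'])"
python3 -m pendant '[1,0,0,0,0,0,0,1,0,0,0,0,0,0,1,0,0,0,0,0,0,1,0,0,0,0,0,0,1,0,0,0,0,0,0,1,0,0,0,0,0,0,1,0,0,0,0,0,0,1,0,0,0,0,0,0]' 15
python3 -m pendant '[1,0,0,0,0,0,0,1,0,0,0,0,0,0,1,0,0,0,0,0,0,1,0,0,0,0,0,0]' 15
python3 -c "
from h import *
s=telemetry.sense();print(s)"
```

```text
time: 4.32
ee_pos: [545.6, 30.6, 129.3]
eef_rot: [0.0, -0.008, 1.0, -0.0]
ft_force: [0.8, -0.4, -0.1]
grip_width: 91.1
grasp_force: 0.0
[545.60262368  30.58877537 129.32003563] [ 0.75756336 -0.39460976 -0.13498896] [ 0.09990848 -0.12858511 -0.02449377]
time: 4.98
ee_pos: [545.2, 30.6, 129.0]
eef_rot: [0.0, -0.008, 1.0, -0.0]
ft_force: [0.5, 0.7, 0.0]
grip_width: 40.6
grasp_force: 0.0
time: 5.32
ee_pos: [545.2, 30.6, 128.9]
eef_rot: [-0.0, -0.008, 1.0, -0.0]
ft_force: [0.4, 0.0, -0.4]
grip_width: 14.3
grasp_force: 0.0
{'time': 5.3167, 'joint_pos': array([ 3.50514120e-02,  3.43307235e-01,  1.75883441e+00, -1.16296870e-04,
        1.03951688e+00, -1.55190938e+00]), 'qd': array([-3.05807409e-04,  1.41120817e-04,  8.59471258e-04,  2.19190203e-03,
        1.02849043e-03,  4.83934639e-05]), 'tau': array([ 7.66738003e-05, -3.99560273e+01, -2.06578696e+01, -3.01921950e-02,
        7.88955367e-02,  2.19989038e-04]), 'ee_pos': array([545.18043744,  30.59056564, 128.88763068]), 'eef_rot': array([-3.15709786e-05, -8.11160551e-03,  9.99967099e-01, -5.10021458e-05]), 'ft_force': array([ 0.35220155,  0.04531715, -0.35232966]), 'torque': array([ 0.10812351, -0.16294227,  0.00503626]), 'grasp_force': 0.0, 'grip_width': 14.254735862003981}
```

```bash
python3 -m pendant '[1,0,0,0,0,0,0,1,0,0,0,0,0,0,1,0,0,0,0,0,0,1,0,0,0,0,0,0]' 15
python3 -c "
from h import *
s=telemetry.sense();print(s['ft_force'],s['torque'],s['joint_pos'][5])"
python3 -m pendant '[1,0,0,0,0,0,0,1,0,0,0,0,0,0,1,0,0,0,0,0,0]' 50
python3 -c "
from h import *
for i in range(4):
  s=telemetry.sense();print(s['ft_force'],s['torque'],s['joint_pos'][5]);imaging.read_camera('top')"
```

```text
time: 5.65
ee_pos: [545.2, 30.2, 128.9]
eef_rot: [0.0, -0.008, 1.0, -0.0]
ft_force: [0.6, -2.1, 0.4]
grip_width: 8.8
grasp_force: 15.0
[ 0.60039576 -2.12423448  0.35352061] [-0.39798574 -0.14902055 -0.05240827] -1.5518712786664688
time: 5.9
ee_pos: [545.2, 30.2, 128.9]
eef_rot: [0.0, -0.008, 1.0, -0.0]
ft_force: [0.3, -4.0, -0.7]
grip_width: 8.2
grasp_force: 50.0
[ 0.34786651 -3.95094272 -0.65842337] [-0.57790737 -0.17024843 -0.34173523] -1.5515124861025633
[ 0.29435189 -3.08942771  0.88899761] [-0.6461144  -0.19611308 -0.3556357 ] -1.5515840235562064
[ 0.02960033 -4.52762676 -0.21719212] [-0.68125147 -0.16680202 -0.35031729] -1.5516624381928652
[ 0.23011341 -4.4278776   0.07264723] [-0.70091675 -0.14204245 -0.34158813] -1.551719503143177
```

The grip is on: width 8.2 mm, near the 8 mm head. The reaction shows the head is slightly clockwise of the tool and about 0.4 mm to -y. I'll correct y and start turning; the first 0.3 rad is free.

```bash
cat > r.py <<'E'
from h import *
T=[];F=[]
for i in range(4):
    s=telemetry.sense();T.append(s['torque'][2]);F.append(s['ft_force'])
    if i<3: imaging.read_camera('top') if i==0 else None
print('TZ',np.round(T[0],3),np.round(T[-1],3),'F',np.round(s['ft_force'],1),'w',round(s['grip_width'],2),'q6',round(s['joint_pos'][5],4),'q1',round(s['joint_pos'][0],4),'z',round(s['ee_pos'][2],2),'t',s['time'])
E
python3 -m pendant '[1,0,-0.4,0,0,0,0.02,1,0,0,0,0,0,0.02]' >/dev/null; python3 r.py
python3 -m pendant '[1,0,0,0.02,0,0,0.02,1,0,0,0.02,0,0,0.02]' >/dev/null; python3 r.py
python3 -m pendant '[1,0,0,0.02,0,0,0.02,1,0,0,0.02,0,0,0.02]' >/dev/null; python3 r.py
python3 -m pendant '[1,0,0,0.02,0,0,0.02,1,0,0,0.02,0,0,0.02]' >/dev/null; python3 r.py
python3 -m pendant '[1,0,0,0.02,0,0,0.02,1,0,0,0.02,0,0,0.02]' >/dev/null; python3 r.py
python3 -m pendant '[1,0,0,0.02,0,0,0.02,1,0,0,0.02,0,0,0.02]' >/dev/null; python3 r.py
```

```text
TZ -0.101 -0.085 F [ 0.6 -4.  -0.7] w 8.25 q6 -1.5106 q1 0.0344 z 128.93 t 6.3167
TZ 0.402 0.31 F [-0.1 -3.   0.1] w 7.66 q6 -1.4713 q1 0.0346 z 128.93 t 6.5333
TZ 0.379 0.375 F [-0.2 -2.8  0.6] w 8.29 q6 -1.4305 q1 0.0344 z 128.9 t 6.75
TZ 0.381 0.36 F [-0.1 -2.6  0.2] w 7.84 q6 -1.3903 q1 0.0344 z 128.91 t 6.9667
TZ 0.444 0.324 F [-0.7 -2.3  0.8] w 7.58 q6 -1.3501 q1 0.0343 z 128.86 t 7.1833
TZ 0.424 0.38 F [-0.7 -2.6  0.6] w 7.46 q6 -1.3101 q1 0.0344 z 128.83 t 7.4
```

```bash
python3 -m pendant '[1,0,0,0.01,0,0,0.02,1,0,0,0.01,0,0,0.02,1,0,0,0,0,0,0]' >/dev/null; python3 r.py
python3 -m pendant '[1,0,0,0.01,0,0,0.02,1,0,0,0.01,0,0,0.02,1,0,0,0,0,0,0]' >/dev/null; python3 r.py
python3 -m pendant '[1,0,0,0.01,0,0,0.02,1,0,0,0.01,0,0,0.02,1,0,0,0,0,0,0]' >/dev/null; python3 r.py
python3 -m pendant '[1,0,0,0.01,0,0,0.02,1,0,0,0.01,0,0,0.02,1,0,0,0,0,0,0]' >/dev/null; python3 r.py
python3 -m pendant '[1,0,0,0.01,0,0,0.02,1,0,0,0.01,0,0,0.02,1,0,0,0,0,0,0]' >/dev/null; python3 r.py
```

```text
TZ 0.39 0.38 F [-0.1 -1.9  1.3] w 7.77 q6 -1.2723 q1 0.0343 z 128.8 t 7.7
TZ 0.322 0.356 F [-0.8 -2.1  2.4] w 7.51 q6 -1.2323 q1 0.0343 z 128.78 t 8.0
TZ 0.376 0.368 F [-1.2 -1.8  2.4] w 7.74 q6 -1.1923 q1 0.0343 z 128.74 t 8.3
TZ 0.399 0.355 F [-1.  -2.6  4.1] w 8.04 q6 -1.1523 q1 0.0343 z 128.74 t 8.6
TZ 0.391 0.303 F [-0.2 -0.5  4.1] w 7.66 q6 -1.1123 q1 0.0343 z 128.71 t 8.9
```

Steady turning torque is about 0.366. From here I go in 0.08 rad chunks, which is safe: even if contact comes at the start of a chunk, the rise stays at or below about 0.18.

```bash
python3 -m pendant '[1,0,0,0,0,0,0.02,1,0,0,0,0,0,0.02,1,0,0,0,0,0,0]' >/dev/null; python3 r.py
python3 -m pendant '[1,0,0,0,0,0,0.02,1,0,0,0,0,0,0.02,1,0,0,0,0,0,0]' >/dev/null; python3 r.py
```

```text
TZ 0.332 0.369 F [-1.2 -1.1  3.4] w 7.83 q6 -1.0723 q1 0.0343 z 128.72 t 9.2
TZ 0.366 0.359 F [-0.2 -0.3  3.7] w 7.8 q6 -1.0323 q1 0.0343 z 128.67 t 9.5
```

```bash
python3 -m pendant '[1,0,0,0,0,0,0.02,1,0,0,0,0,0,0.02,1,0,0,0,0,0,0]' >/dev/null; python3 r.py
```

```text
TZ 0.339 0.314 F [-0.9  0.2  4.1] w 7.65 q6 -0.9923 q1 0.0343 z 128.65 t 9.8
```

```bash
python3 -m pendant '[1,0,0,0,0,0,0.02,1,0,0,0,0,0,0.02,1,0,0,0,0,0,0]' >/dev/null; python3 r.py
python3 -m pendant '[1,0,0,0,0,0,0.02,1,0,0,0,0,0,0.02,1,0,0,0,0,0,0]' >/dev/null; python3 r.py
```

```text
TZ 0.349 0.351 F [ 0.1 -0.3  4.4] w 7.78 q6 -0.9523 q1 0.0343 z 128.66 t 10.1
TZ 0.396 0.388 F [0.8 0.5 3.9] w 7.81 q6 -0.9123 q1 0.0344 z 128.66 t 10.4
```

```bash
python3 -m pendant '[1,0,0,0,0,0,0.02,1,0,0,0,0,0,0.02,1,0,0,0,0,0,0]' >/dev/null; python3 r.py
python3 -m pendant '[1,0,0,0,0,0,0.02,1,0,0,0,0,0,0.02,1,0,0,0,0,0,0]' >/dev/null; python3 r.py
```

```text
TZ 0.346 0.345 F [0.4 0.9 4.7] w 7.97 q6 -0.8723 q1 0.0344 z 128.66 t 10.7
TZ 0.366 0.373 F [0.5 1.7 2.7] w 7.61 q6 -0.8322 q1 0.0343 z 128.63 t 11.0
```

```bash
python3 -m pendant '[1,0,0,0,0,0,0.02,1,0,0,0,0,0,0.02,1,0,0,0,0,0,0]' >/dev/null; python3 r.py
python3 -m pendant '[1,0,0,0,0,0,0.02,1,0,0,0,0,0,0.02,1,0,0,0,0,0,0]' >/dev/null; python3 r.py
```

```text
TZ 0.408 0.359 F [1.  1.5 2.5] w 8.06 q6 -0.7923 q1 0.0343 z 128.62 t 11.3
TZ 0.461 0.345 F [1.5 1.9 2.9] w 7.91 q6 -0.7523 q1 0.0344 z 128.62 t 11.6
```

```bash
python3 -m pendant '[1,0,0,0,0,0,0.02,1,0,0,0,0,0,0.02,1,0,0,0,0,0,0]' >/dev/null; python3 r.py
```

```text
TZ 0.438 0.362 F [1.4 2.3 2.8] w 8.18 q6 -0.7123 q1 0.0343 z 128.65 t 11.9
```

```bash
python3 -m pendant '[1,0,0,0,0,0,0.02,1,0,0,0,0,0,0.02,1,0,0,0,0,0,0]' >/dev/null; python3 r.py
python3 -m pendant '[1,0,0,0,0,0,0.02,1,0,0,0,0,0,0,1,0,0,0,0,0,0]' >/dev/null; python3 r.py
```

```text
TZ 0.413 0.398 F [2.1 2.7 2. ] w 7.76 q6 -0.6723 q1 0.0344 z 128.62 t 12.2
TZ 0.4 0.371 F [2.6 2.8 1.2] w 7.8 q6 -0.6526 q1 0.0344 z 128.63 t 12.5
```

```bash
python3 -m pendant '[1,0,0,0,0,0,0.02,1,0,0,0,0,0,0.02,1,0,0,0,0,0,0]' >/dev/null; python3 r.py
python3 -m pendant '[1,0,0,0,0,0,0.02,1,0,0,0,0,0,0.02,1,0,0,0,0,0,0]' >/dev/null; python3 r.py
```

```text
TZ 0.385 0.489 F [3.  3.8 1.5] w 7.65 q6 -0.6123 q1 0.0344 z 128.63 t 12.8
TZ 0.482 0.447 F [4.  3.5 1.7] w 8.07 q6 -0.5715 q1 0.0344 z 128.61 t 13.1
```

```bash
python3 -m pendant '[1,0,0,0,0,0,0.02,1,0,0,0,0,0,0]' >/dev/null; python3 r.py;python3 r.py;python3 r.py
```

```text
TZ 0.43 0.47 F [3.8 3.7 1.2] w 7.76 q6 -0.5516 q1 0.0343 z 128.63 t 13.3167
TZ 0.47 0.512 F [3.7 4.4 0.9] w 7.89 q6 -0.5517 q1 0.0344 z 128.64 t 13.3667
TZ 0.512 0.489 F [3.8 4.4 1. ] w 7.66 q6 -0.5517 q1 0.0344 z 128.67 t 13.4167
```

```bash
python3 -m pendant '[1,0,0,0,0,0,0.02,1,0,0,0,0,0,0]' >/dev/null; python3 r.py;python3 r.py
python3 -m pendant '[1,0,0,0,0,0,0.02,1,0,0,0,0,0,0]' >/dev/null; python3 r.py;python3 r.py;python3 r.py
```

```text
TZ 0.487 0.436 F [4.  4.8 1.7] w 7.84 q6 -0.5316 q1 0.0344 z 128.63 t 13.6333
TZ 0.436 0.486 F [3.9 4.1 0.2] w 7.81 q6 -0.5317 q1 0.0343 z 128.62 t 13.6833
TZ 0.479 0.497 F [3.5 3.2 0.2] w 8.07 q6 -0.5117 q1 0.0344 z 128.61 t 13.9
TZ 0.497 0.574 F [4.3 3.4 0.8] w 7.86 q6 -0.5118 q1 0.0344 z 128.63 t 13.95
TZ 0.574 0.481 F [3.3 4.1 1.6] w 8.01 q6 -0.5118 q1 0.0344 z 128.62 t 14.0
```

```bash
python3 -m pendant '[1,0,0,0,0,0,0.02,1,0,0,0,0,0,0.02,1,0,0,0,0,0,0]' >/dev/null; python3 r.py;python3 r.py;python3 r.py;python3 r.py
```

```text
TZ 0.526 0.56 F [3.6 4.5 0.9] w 8.32 q6 -0.4717 q1 0.0344 z 128.65 t 14.3
TZ 0.56 0.5 F [4.  4.2 0. ] w 8.01 q6 -0.4718 q1 0.0344 z 128.63 t 14.35
TZ 0.5 0.519 F [3.5 3.5 1.4] w 7.96 q6 -0.4718 q1 0.0344 z 128.65 t 14.4
TZ 0.519 0.528 F [3.4 3.1 1.4] w 8.15 q6 -0.4718 q1 0.0344 z 128.64 t 14.45
```

```bash
python3 -m pendant '[1,0,0,0,0,0,0.02,1,0,0,0,0,0,0]' >/dev/null; python3 r.py;python3 r.py;python3 r.py;python3 r.py;python3 r.py
```

```text
TZ 0.509 0.594 F [4.  4.  0.8] w 7.95 q6 -0.4518 q1 0.0344 z 128.65 t 14.6667
TZ 0.594 0.548 F [3.  3.5 0.7] w 8.06 q6 -0.4518 q1 0.0344 z 128.63 t 14.7167
TZ 0.548 0.557 F [3.5 4.1 0.7] w 7.77 q6 -0.4519 q1 0.0344 z 128.65 t 14.7667
TZ 0.557 0.504 F [3.7 3.8 0.7] w 8.22 q6 -0.4519 q1 0.0344 z 128.63 t 14.8167
TZ 0.504 0.523 F [3.7 4.9 0.9] w 7.79 q6 -0.4518 q1 0.0344 z 128.65 t 14.8667
```

Contact came near q6 of -0.6. The rise is about 0.173, and geometry suggests slightly more. I'll nudge 0.01 rad more, then let go partway (the 45 mm opening keeps the fingers clear of the posts) and look at the state.

```bash
python3 -m pendant '[1,0,0,0,0,0,0.01,1,0,0,0,0,0,0]' >/dev/null; python3 r.py;python3 r.py;python3 r.py;python3 r.py
python3 -m pendant '[0,0,0,0,0,0,0,0,0,0,0,0,0,0,0,0,0,0,0,0,0,0,0,0,0,0,0,0,0,0,0,0,0,0,0]'
python3 -m pendant '[0,0,0.6,0,0,0,0,0,0,0,0,0,0,0]'
python3 r.py;python3 r.py;python3 r.py;python3 r.py
```

```text
TZ 0.585 0.527 F [ 2.9  5.1 -0.1] w 8.04 q6 -0.4418 q1 0.0344 z 128.63 t 15.0833
TZ 0.527 0.487 F [3.7 4.5 0.9] w 8.23 q6 -0.4419 q1 0.0344 z 128.61 t 15.1333
TZ 0.487 0.542 F [3.  4.5 1.5] w 8.08 q6 -0.4419 q1 0.0344 z 128.6 t 15.1833
TZ 0.542 0.56 F [4.  2.3 0.9] w 8.05 q6 -0.4419 q1 0.0344 z 128.62 t 15.2333
time: 15.65
ee_pos: [544.5, 29.7, 128.3]
eef_rot: [-0.001, 0.52, 0.854, -0.001]
ft_force: [0.7, -0.8, 0.2]
grip_width: 38.4
grasp_force: 0.0
time: 15.82
ee_pos: [545.6, 30.3, 128.5]
eef_rot: [-0.0, 0.52, 0.854, -0.0]
ft_force: [-0.0, 0.8, 0.8]
grip_width: 45.2
grasp_force: 0.0
TZ -0.048 -0.013 F [ 0.4 -1.1 -0.1] w 45.49 q6 -0.442 q1 0.0346 z 128.58 t 15.8667
TZ -0.013 -0.031 F [ 0.6 -0.3 -0.1] w 45.51 q6 -0.4421 q1 0.0347 z 128.59 t 15.9167
TZ -0.031 0.03 F [-0.3  0.1  0.8] w 45.9 q6 -0.4421 q1 0.0347 z 128.61 t 15.9667
TZ 0.03 -0.049 F [ 0.3  0.9 -0.4] w 45.42 q6 -0.4421 q1 0.0348 z 128.62 t 16.0167
```

Released cleanly, with residual torque about zero. Next I lower onto the nut and grip it.

```bash
python3 -m pendant '[0,0,0,12,0,0,0,0,0,0,10,0,0,0,0,0,0,3.5,0,0,0,0,0,0,0,0,0,0]' 15
python3 -m pendant '[1,0,0,0,0,0,0,1,0,0,0,0,0,0,1,0,0,0,0,0,0,1,0,0,0,0,0,0,1,0,0,0,0,0,0]' 15
python3 r.py
python3 -m pendant '[1,0,0,0,0,0,0,1,0,0,0,0,0,0]' 50
python3 r.py;python3 r.py
```

```text
time: 16.35
ee_pos: [544.7, 30.4, 101.8]
eef_rot: [-0.001, 0.52, 0.854, -0.001]
ft_force: [-0.0, -0.1, -0.1]
grip_width: 45.9
grasp_force: 0.0
time: 16.77
ee_pos: [545.8, 30.3, 103.5]
eef_rot: [0.0, 0.52, 0.854, -0.0]
ft_force: [-0.6, -0.2, 1.7]
grip_width: 27.4
grasp_force: 15.0
TZ 0.019 0.048 F [-0.7 -0.8  1.4] w 26.97 q6 -0.4422 q1 0.0346 z 103.53 t 16.8167
time: 16.98
ee_pos: [545.8, 30.3, 103.5]
eef_rot: [0.0, 0.52, 0.854, 0.0]
ft_force: [-1.2, -1.9, 2.5]
grip_width: 26.4
grasp_force: 50.0
TZ 0.017 -0.039 F [-1.5 -0.7  3.8] w 26.36 q6 -0.4422 q1 0.0346 z 103.48 t 17.0333
TZ -0.039 0.051 F [-2.  -1.4  4. ] w 26.42 q6 -0.4422 q1 0.0347 z 103.49 t 17.0833
```

Gripped and centred. Turning the nut: the first 0.35 rad is free, then I watch.

```bash
python3 -m pendant '[1,0,0,0.02,0,0,0.03,1,0,0,0.02,0,0,0.03,1,0,0,0.02,0,0,0.04,1,0,0,0,0,0,0]' >/dev/null; python3 r.py
python3 -m pendant '[1,0,0,0.01,0,0,0.03,1,0,0,0.01,0,0,0.03,1,0,0,0.01,0,0,0.04,1,0,0,0,0,0,0]' >/dev/null; python3 r.py
python3 -m pendant '[1,0,0,0.01,0,0,0.03,1,0,0,0.01,0,0,0.03,1,0,0,0.01,0,0,0.04,1,0,0,0,0,0,0]' >/dev/null; python3 r.py
python3 -m pendant '[1,0,0,0.01,0,0,0.03,1,0,0,0.01,0,0,0.03,1,0,0,0.01,0,0,0.04,1,0,0,0,0,0,0]' >/dev/null; python3 r.py
```

```text
TZ -0.041 -0.111 F [-0.9 -2.2  5.2] w 26.35 q6 -0.3428 q1 0.0347 z 103.4 t 17.4667
TZ -0.034 -0.054 F [-1.7 -0.4  5.3] w 26.43 q6 -0.2436 q1 0.0347 z 103.34 t 17.85
TZ -0.046 -0.031 F [-1.4 -1.1  4.8] w 26.42 q6 -0.1436 q1 0.0347 z 103.32 t 18.2333
TZ -0.054 -0.087 F [-1.2 -2.   5. ] w 26.45 q6 -0.0437 q1 0.0347 z 103.29 t 18.6167
```

```bash
python3 -m pendant '[1,0,0,0,0,0,0.03,1,0,0,0,0,0,0.03,1,0,0,0,0,0,0.04,1,0,0,0,0,0,0]' >/dev/null; python3 r.py
python3 -m pendant '[1,0,0,0,0,0,0.03,1,0,0,0,0,0,0.03,1,0,0,0,0,0,0.04,1,0,0,0,0,0,0]' >/dev/null; python3 r.py
python3 -m pendant '[1,0,0,0,0,0,0.03,1,0,0,0,0,0,0.03,1,0,0,0,0,0,0.04,1,0,0,0,0,0,0]' >/dev/null; python3 r.py
```

```text
TZ -0.016 -0.031 F [-1.6 -1.8  5.4] w 26.69 q6 0.056 q1 0.0347 z 103.27 t 19.0
TZ -0.051 -0.025 F [-1.5 -1.3  5.6] w 26.76 q6 0.1556 q1 0.0347 z 103.22 t 19.3833
TZ 0.031 0.002 F [-0.7 -1.6  5.6] w 26.7 q6 0.2552 q1 0.0347 z 103.22 t 19.7667
```

```bash
python3 -m pendant '[1,0,0,0,0,0,0.03,1,0,0,0,0,0,0.03,1,0,0,0,0,0,0,1,0,0,0,0,0,0]' >/dev/null; python3 r.py;python3 r.py
python3 -m pendant '[1,0,0,0,0,0,0.03,1,0,0,0,0,0,0.03,1,0,0,0,0,0,0,1,0,0,0,0,0,0]' >/dev/null; python3 r.py;python3 r.py
```

```text
TZ 0.11 0.107 F [-0.8 -1.8  4.4] w 26.54 q6 0.315 q1 0.0346 z 103.2 t 20.15
TZ 0.107 0.081 F [-1.1 -2.2  5.7] w 26.75 q6 0.315 q1 0.0346 z 103.18 t 20.2
TZ 0.164 0.059 F [-1.1 -2.1  4.5] w 26.34 q6 0.3749 q1 0.0347 z 103.21 t 20.5833
TZ 0.059 0.134 F [-0.9 -2.1  5.1] w 26.41 q6 0.3749 q1 0.0346 z 103.2 t 20.6333
```

The washer was met near q6 of 0.27, with a rise of about 0.15. Flat is expected near 0.65, so I aim for TZ of about 0.32 (baseline -0.045).

```bash
python3 -m pendant '[1,0,0,0,0,0,0.03,1,0,0,0,0,0,0.03,1,0,0,0,0,0,0.04,1,0,0,0,0,0,0]' >/dev/null; python3 r.py;python3 r.py
python3 -m pendant '[1,0,0,0,0,0,0.03,1,0,0,0,0,0,0.03,1,0,0,0,0,0,0.04,1,0,0,0,0,0,0]' >/dev/null; python3 r.py;python3 r.py;python3 r.py
```

```text
TZ 0.134 0.109 F [-0.6 -2.6  5.1] w 26.38 q6 0.4751 q1 0.0346 z 103.18 t 21.0167
TZ 0.109 0.156 F [ 0.1 -3.1  5. ] w 26.22 q6 0.4753 q1 0.0346 z 103.16 t 21.0667
TZ 0.197 0.182 F [ 0.7 -2.4  4.6] w 26.46 q6 0.5755 q1 0.0346 z 103.14 t 21.45
TZ 0.182 0.234 F [ 0.6 -2.5  5.2] w 26.57 q6 0.5757 q1 0.0346 z 103.16 t 21.5
TZ 0.234 0.241 F [ 0.1 -4.8  4.8] w 26.37 q6 0.576 q1 0.0346 z 103.13 t 21.55
```

```bash
python3 -m pendant '[1,0,0,0,0,0,0.02,1,0,0,0,0,0,0.02,1,0,0,0,0,0,0]' >/dev/null; python3 r.py;python3 r.py;python3 r.py
python3 -m pendant '[1,0,0,0,0,0,0.02,1,0,0,0,0,0,0,1,0,0,0,0,0,0]' >/dev/null; python3 r.py;python3 r.py;python3 r.py
```

```text
TZ 0.193 0.255 F [ 1.8 -5.1  4.7] w 26.3 q6 0.6178 q1 0.0346 z 103.16 t 21.85
TZ 0.255 0.226 F [ 1.6 -4.4  4.1] w 26.59 q6 0.6177 q1 0.0346 z 103.15 t 21.9
TZ 0.226 0.241 F [ 1.8 -4.8  4.9] w 26.54 q6 0.6176 q1 0.0346 z 103.15 t 21.95
TZ 0.208 0.221 F [ 1.7 -4.6  4.8] w 26.53 q6 0.6376 q1 0.0346 z 103.12 t 22.25
TZ 0.221 0.266 F [ 3.7 -4.8  5. ] w 26.67 q6 0.6376 q1 0.0346 z 103.13 t 22.3
TZ 0.266 0.223 F [ 2.1 -5.5  5.2] w 26.32 q6 0.6376 q1 0.0346 z 103.13 t 22.35
```

```bash
python3 -m pendant '[1,0,0,0,0,0,0.02,1,0,0,0,0,0,0,1,0,0,0,0,0,0]' >/dev/null; python3 r.py;python3 r.py;python3 r.py
python3 -m pendant '[1,0,0,0,0,0,0.01,1,0,0,0,0,0,0,1,0,0,0,0,0,0]' >/dev/null; python3 r.py;python3 r.py;python3 r.py
```

```text
TZ 0.282 0.241 F [ 1.8 -4.8  5.2] w 26.5 q6 0.6575 q1 0.0346 z 103.12 t 22.65
TZ 0.241 0.189 F [ 2.7 -4.8  4.5] w 26.55 q6 0.6575 q1 0.0345 z 103.12 t 22.7
TZ 0.189 0.211 F [ 1.8 -4.7  5.6] w 26.34 q6 0.6576 q1 0.0345 z 103.1 t 22.75
TZ 0.294 0.276 F [ 0.6 -4.8  5.2] w 26.42 q6 0.6675 q1 0.0346 z 103.12 t 23.05
TZ 0.276 0.219 F [ 2.5 -4.7  5.4] w 26.37 q6 0.6675 q1 0.0346 z 103.14 t 23.1
TZ 0.219 0.272 F [ 1.8 -5.3  4.6] w 26.38 q6 0.6675 q1 0.0346 z 103.13 t 23.15
```

Averages are .23 and then .265, a rise of about 0.31, so the flat is close. I continue in 0.01–0.02 steps.

```bash
python3 -m pendant '[1,0,0,0,0,0,0.015,1,0,0,0,0,0,0,1,0,0,0,0,0,0]' >/dev/null; python3 r.py;python3 r.py;python3 r.py;python3 r.py
```

```text
TZ 0.24 0.313 F [ 1.5 -4.5  4.6] w 26.58 q6 0.6826 q1 0.0346 z 103.14 t 23.45
TZ 0.313 0.226 F [ 1.9 -5.2  4.8] w 26.59 q6 0.6825 q1 0.0345 z 103.12 t 23.5
TZ 0.226 0.321 F [ 0.8 -4.3  5.4] w 26.15 q6 0.6825 q1 0.0345 z 103.11 t 23.55
TZ 0.321 0.261 F [ 2.1 -5.   5.3] w 26.75 q6 0.6825 q1 0.0345 z 103.14 t 23.6
```

```bash
python3 -m pendant '[1,0,0,0,0,0,0.015,1,0,0,0,0,0,0,1,0,0,0,0,0,0]' >/dev/null; python3 r.py;python3 r.py;python3 r.py;python3 r.py;python3 r.py
```

```text
TZ 0.259 0.241 F [ 1.7 -5.   4.6] w 26.51 q6 0.6976 q1 0.0345 z 103.12 t 23.9
TZ 0.241 0.295 F [ 1.1 -5.   4.7] w 26.65 q6 0.6975 q1 0.0346 z 103.11 t 23.95
TZ 0.295 0.33 F [ 1.4 -5.1  4.8] w 26.38 q6 0.6975 q1 0.0345 z 103.11 t 24.0
TZ 0.33 0.311 F [ 2.  -5.   3.9] w 26.63 q6 0.6975 q1 0.0346 z 103.11 t 24.05
TZ 0.311 0.279 F [ 0.8 -4.5  5.5] w 26.31 q6 0.6975 q1 0.0346 z 103.11 t 24.1
```

```bash
python3 -m pendant '[1,0,0,0,0,0,0.015,1,0,0,0,0,0,0,1,0,0,0,0,0,0]' >/dev/null; python3 r.py;python3 r.py;python3 r.py;python3 r.py;python3 r.py;python3 r.py
```

```text
TZ 0.339 0.276 F [ 1.9 -4.2  4.9] w 26.44 q6 0.7125 q1 0.0346 z 103.12 t 24.4
TZ 0.276 0.195 F [ 2.3 -5.4  4.8] w 26.59 q6 0.7125 q1 0.0345 z 103.12 t 24.45
TZ 0.195 0.291 F [ 2.2 -4.6  4.5] w 26.46 q6 0.7125 q1 0.0346 z 103.14 t 24.5
TZ 0.291 0.296 F [ 1.5 -4.7  4.4] w 26.4 q6 0.7125 q1 0.0345 z 103.11 t 24.55
TZ 0.296 0.245 F [ 2.4 -5.   4.1] w 26.17 q6 0.7125 q1 0.0346 z 103.12 t 24.6
TZ 0.245 0.313 F [ 1.1 -5.1  4.8] w 26.5 q6 0.7125 q1 0.0345 z 103.13 t 24.65
```

```bash
python3 -m pendant '[1,0,0,0,0,0,0.02,1,0,0,0,0,0,0,1,0,0,0,0,0,0]' >/dev/null; python3 r.py;python3 r.py;python3 r.py;python3 r.py;python3 r.py;python3 r.py
```

```text
TZ 0.308 0.273 F [ 1.6 -4.2  4.6] w 26.35 q6 0.7325 q1 0.0345 z 103.13 t 24.95
TZ 0.273 0.357 F [ 2.3 -4.7  4.3] w 26.47 q6 0.7326 q1 0.0346 z 103.12 t 25.0
TZ 0.357 0.311 F [ 2.  -4.1  3.9] w 26.46 q6 0.7325 q1 0.0345 z 103.12 t 25.05
TZ 0.311 0.301 F [ 1.6 -5.8  5.1] w 26.26 q6 0.7325 q1 0.0346 z 103.1 t 25.1
TZ 0.301 0.294 F [ 1.8 -5.1  4.1] w 26.43 q6 0.7325 q1 0.0345 z 103.13 t 25.15
TZ 0.294 0.312 F [ 1.7 -4.7  4.8] w 26.35 q6 0.7325 q1 0.0345 z 103.1 t 25.2
```

The rise is about 0.353, inside the 0.33–0.40 band. I let go, retreat straight up and check.

```bash
python3 -m pendant '[0,0,0,0,0,0,0,0,0,0,0,0,0,0,0,0,0,0,0,0,0,0,0,0,0,0,0,0,0,0,0,0,0,0,0,0,0,0,0,0,0,0]'
python3 r.py;python3 r.py
python3 -m pendant '[0,0,0,-15,0,0,0,0,0,0,-30,0,0,0,0,0,0,-35,0,0,0,0,0,0,-35,0,0,0,0,0,0,0,0,0,0,0,0,0,0,0,0,0]'
python3 - <<'E'
import cv2,numpy as np
from h import *
s=telemetry.sense();print(s['joint_pos'],s['torque'])
w=imaging.read_camera("wrist")[:,:,::-1];d=imaging.read_camera("side")[:,:,::-1]
b=cv2.resize(d[150:250,210:330],(480,400),interpolation=cv2.INTER_CUBIC)
m=np.zeros((600,800,3),np.uint8);m[:200,:320]=cv2.resize(w,(320,200));m[:400,320:]=b;m[400:,320:640]=cv2.resize(d,(320,200));cv2.imwrite("pics/e.png",m)
E
```

```text
time: 25.7
ee_pos: [545.4, 30.7, 102.6]
eef_rot: [-0.0, 0.906, 0.423, -0.0]
ft_force: [-0.1, -0.1, 0.6]
grip_width: 45.5
grasp_force: 0.0
TZ 0.007 0.028 F [ 0.3 -0.3 -0.6] w 45.96 q6 0.7328 q1 0.0349 z 102.76 t 25.75
TZ 0.028 0.006 F [0.8 0.7 0.3] w 45.96 q6 0.7328 q1 0.0349 z 102.79 t 25.8
time: 26.3
ee_pos: [546.9, 30.6, 220.3]
eef_rot: [0.001, 0.906, 0.423, 0.002]
ft_force: [0.2, 0.5, -0.8]
grip_width: 45.8
grasp_force: 0.0
[3.47887751e-02 2.69940426e-01 1.61985771e+00 1.07983620e-04
 1.24648676e+00 7.32800113e-01] [-0.06338858 -0.01482175 -0.03817359]
```

View pics/e.png

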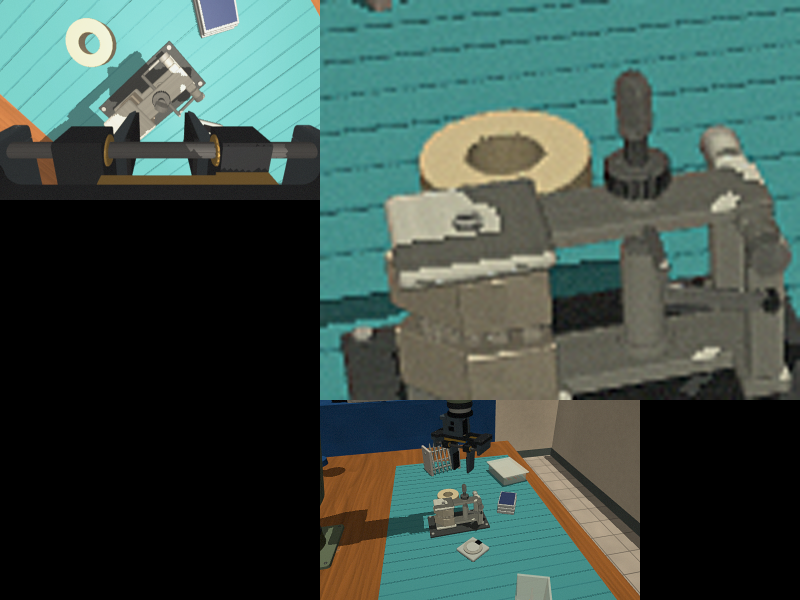

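The picture shows the gripper clear above, the screw and nut standing on the arm at about (636,140) in the crop, the casts shut, and the tape roll, spool case and bracket cases undisturbed.

```bash
python3 -c "
from workcell import robot
print(robot.hand_in())"
```

```text
the job is handed in; nothing more can be done
None
```

I turned the stop screw until it just bears on the anvil (torque rise about 0.17 N m, the low edge of the 0.17–0.24 band) and tightened the lock nut until its torque had risen about 0.35 N m (0.33–0.40 is tight). I then let go and handed in at about 26 s with the other things undisturbed; both readings carried roughly ±0.02 N m of sensor noise, and the nut's running torque read about 0.1 N m below its stated value.

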